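# Take the blue paint pot from the twist-lock carousel

## Task

Turn the paint carousel by its central knob until the blue pot stands at the white pointer of the base. There, untwist the blue pot counter-clockwise out of its lock, lift it straight up out of the carousel, and stand it upright on the middle of the cork coaster.

Things in the scene. Friction and masses are not known exactly. Their poses are not given: they have to be found in the camera images.
- knob (a point): Black bar knob on the axis of the wooden carousel (disc 262 mm across, top 25 mm above the table). Bar 40 mm long along its x, 14 thick along y, 28 tall; this point on the axis is 12 mm below its top, 84 above the table. It turns with the carousel: either way over half a turn, light friction (0.12 N m), stays where left. Four pots stand in it, 95 mm from the axis, 90 degrees apart, tops 97 mm up.
- gate (a point): Point over the fixed base marked by the white T-shaped pointer sticking out from under the carousel on the robot's side: 95 mm from the carousel's axis, 61 mm above the table, exactly where a locked pot's centre is when the pot stands at the pointer. Its x axis points to the carousel's axis. The blue pot starts 25 to 65 degrees round from here, on either side.
- blue_center (a point): Centre of blue pot (white cap, blue top), 38 mm across, 72 tall, about 0.11 kg. Two white lugs at its foot (5 mm high, 58 across) lie along its x, parallel to the knob's bar while locked, under steel hooks reaching 11 mm above its foot, which bar lifting and clockwise turns. Turned counter-clockwise (from above) 40 to 110 degrees (70 is best; slight friction, 0.03 N m, no rise) it lifts out.
- coaster_top (a point): Centre of the top face of the fixed round cork coaster, 100 mm across, 6 mm above the table. The blue pot's centre is 36 mm above this point when it stands there. A loose glass water jar, 85 mm tall, stands beyond it.
There are look-alikes about, which are no part of the job. Leave any black look-alike of the part that bears blue_center alone.

How it is judged:
By the outcome, as a careful person would: the job done as asked, in the order asked, and still so for the second after the job is handed in, with the robot touching nothing.
It also fails if it takes over 51 s, if anything falls off the work surface, if the arm or the gripper's body presses on something with over 40 N, if the wrist force passes 120 N, or if a joint passes its speed limit or range.

## Robot

A 6-joint arm with a two-finger parallel gripper is mounted at the origin on the work surface. World frame = base frame: x ahead of the robot, y to its left, z up, the work surface at z = 0. Lengths are in mm, angles in rad, forces in N, time in s.
With the tool pointing down it reaches from about 400 to 825 mm from the base axis. Payload 7 kg.
Tool frame: the origin (TCP) lies at the very end of the fingers, on their centre line; the grasp point (between the pads) lies 19 mm behind it; z points along the fingers, y is the line along which they close (so a half turn about z gives the same grasp; the last joint's range is limited). The gripper opens to 85 mm and grips with 20 to 120 N. Pads are 22 mm wide; open, the fingers measure 114 mm over their backs; the gripper's body (76 mm by 85 mm) begins 54 mm behind the grasp point. The pads swing forward as they close: fully open they stand 13 mm farther back than shut.
Start: joints at [1.585, 0.359, 0.012, 0, -1.224, -0.288], TCP at [182.524, 649.831, 231.302] pointing down, gripper open.
Joint ranges: [-3.07, 3.07], [-1.43, 2.12], [-1.02, 1.25], [-3.03, 1.67], [-3.05, -0], [-3.03, 3.03]. Speed limits (rad/s): [2.39, 2.39, 3.01, 3.14, 3.14, 3.14].

## Interface

Orientations are given as a rotation vector (axis times angle).
In Python, from workcell import manip gives the robot as it stands.
- The arm moves only by the shell command python3 -m handwheel 'ROWS' [FORCE]. ROWS is text: rows parted by semicolons, each of 7 numbers parted by spaces: the shift along the tool's x, y, z each as a share of 150 mm, from -1 to 1, then the turn, a rotation vector about the tool's x, y, z each as a share of 2 pi rad, from -1 to 1, then the opening, from 0 (shut) to 1 (fully open). A call has 1 to 20 rows; each row is the pose to reach, as a shift and turn from the pose commanded when the call began, along the tool's axes at that moment, turning the shorter way round; what a row does not reach only later rows make up. A row lasts 1/8 s, in which the tool goes at most 62.5 mm and 10.7 degrees, less where a joint would pass 70% of its speed; a pose out of reach is approached as far as the arm can. A call with a number of a shift or a turn outside -1 to 1 is refused whole. A call with a gripper value outside its range is refused whole. The fingers move at their own pace and stop on an object; FORCE is the grip in N (left out, the last holds). Time passes only in rows, so rows that repeat a pose let the fingers close. It gives the time, the measured TCP pose, the force, the opening and the grip force at its end, in the units of the state.
- manip.sense(): the state, without advancing time (a new reading comes with each control period).
- manip.snapshot(name): name is "scene" or "top" or "wrist"; returns a dict with "pixels" (480x640x3 uint8, blue, green, red), "camera_matrix" (3x3 intrinsics, pixels), "k1" (the pictures are not rectified: a ray, as slopes to the right and down, at radius r is drawn at 1 + k1 r^2 times it, then the intrinsics apply), "extrinsics" (4x4, takes a point from world to camera coordinates); the wrist camera has in their place "mount" (4x4, takes a point from camera to tool coordinates, whose origin is the TCP and whose axes are the flange's). Camera axes: x right, y up, looking along -z (the intrinsics and any distortion apply to the point x, -y, -z); pixel columns grow to the right and rows downward; lengths in mm; the calibration is good to about 2 mm. A picture is of the moment at which its call begins: read the wrist's pose just before it. There is no depth.
- manip.job_done(): hands the job in; it is judged then, once.
Trained networks look in a picture, given as the dict that the camera call returned (one of the last four; its "shot" number tells which), for a name from the list of things; names that differ only in an ending like _2 or _b are one class to them, and where a whole thing is asked for, a point or a joint stands for the part that bears it (a point fixed in the world has none). Each returns a list of dicts, best first, with "p" (0 to 1); they miss things now and then, are a little off and sometimes report something else, mostly with a low value. They report only what shows in the picture. A call takes as long as a camera call. They do not tell look-alikes from the thing itself.
- manip.find_in(picture, thing): "extent" ([left, top, right, bottom] in pixels, round what is visible of it).
- manip.cut_out(picture, thing): "mask" (480x640 bool, what is visible of it) and "extent" ([left, top, right, bottom] in pixels, round what is visible of it).
The state is a dict: "time": time; "joints": joint angles; "joint_vel": joint speeds; "joint_torque": joint torques, N m; "position": TCP position; "orientation": TCP orientation; "force": force on the tool from outside, world axes, zero at the start; "torque": the same for the moment, N m; "finger_gap": finger opening in mm; "grip_force": force on a finger pad.
Only numpy, scipy, OpenCV 4.12 (cv2) and the standard library are available. Lean on these libraries where they do the work, as an engineer would, in place of code of your own. Each camera call takes 0.05 s, during which the arm holds its last target. There are 200 camera calls.

## Working session

There is one attempt and no reset: what is moved stays moved. The work goes in short steps, Python scripts to look and compute and a shell command to move; the robot and the scene stay as the last step left them, time stands still between calls to the robot, and variables do not carry over. Pictures are saved under pics/ and viewed, at most 11 in all, crops included, and the job is handed in when it is done.

```bash
mkdir -p pics; ls; cat > h.py <<'E'
import numpy as np, cv2, pickle
from scipy.spatial.transform import Rotation as R
from workcell import manip
def ray(s,u,v,st=None):
    K=np.array(s["camera_matrix"]); d=np.array([(u-K[0,2])/K[0,0],(v-K[1,2])/K[1,1]]); q=d.copy()
    for _ in range(20): q=d/(1+s["k1"]*(q@q))
    c=np.array([q[0],-q[1],-1.])
    if "extrinsics" in s:
        E=np.array(s["extrinsics"]); return -E[:3,:3].T@E[:3,3], E[:3,:3].T@c
    M=np.array(s["mount"]); Rt=R.from_rotvec(st["orientation"]).as_matrix()
    return np.array(st["position"])+Rt@M[:3,3], Rt@M[:3,:3]@c
def at(s,u,v,z,st=None):
    o,d=ray(s,u,v,st); return o+d*(z-o[2])/d[2]
def proj(s,p):
    E=np.array(s["extrinsics"]); c=E[:3,:3]@np.array(p,float)+E[:3,3]; K=np.array(s["camera_matrix"])
    q=np.array([c[0],-c[1]])/-c[2]; q=q*(1+s["k1"]*(q@q)); return K[:2,:2]@q+K[:2,2]
E
python3 - <<'E'
from h import *
st=manip.sense(); print(st)
for n in("scene","top","wrist"):
    s=manip.snapshot(n); cv2.imwrite(f"pics/{n}0.png",s["pixels"]); pickle.dump((s,st),open(n+"0.pkl","wb"))
    for t in("knob","blue_center","coaster_top"):
        for r in manip.find_in(s,t): print(n,t,np.round(r["extent"]),round(r["p"],2))
E
```

```text
pics
{'time': 0.0, 'joints': array([ 1.58510724e+00,  3.59373357e-01,  1.10447515e-02, -3.71235834e-04,
       -1.22409441e+00, -2.88117733e-01]), 'joint_vel': array([-1.51819962e-04, -7.42177885e-05,  7.97832098e-04, -2.14823431e-03,
        1.04364606e-03, -1.00715668e-03]), 'joint_torque': array([ 2.08868296e-03, -5.83323634e+01,  2.93421882e+01,  6.93686172e+00,
       -5.92401833e-03,  9.99572222e-06]), 'position': array([182.39544443, 649.37870791, 230.36249061]), 'orientation': array([ 3.11052562e+00, -4.28722483e-01, -1.57026593e-04]), 'force': array([-0.65467697,  0.39291203,  1.17834443]), 'torque': array([-0.00576495, -0.03346489,  0.03374083]), 'grip_force': 0.0, 'finger_gap': 85.33958244975999}
scene knob [322. 260. 511. 438.] 0.59
scene blue_center [218. 346. 255. 401.] 0.78
scene blue_center [297. 176. 322. 225.] 0.76
scene blue_center [364. 173. 396. 223.] 0.64
scene blue_center [338. 277. 373. 321.] 0.63
scene blue_center [220. 175. 248. 229.] 0.58
scene coaster_top [161. 272. 228. 332.] 0.57
top knob [141.  81. 310. 246.] 0.93
top knob [377. 217. 442. 279.] 0.31
top knob [253. 180. 285. 213.] 0.19
top blue_center [195. 295. 226. 336.] 0.86
top blue_center [343. 326. 374. 366.] 0.84
top blue_center [370. 150. 401. 190.] 0.76
top blue_center [272. 311. 296. 348.] 0.73
top coaster_top [380. 218. 443. 281.] 0.97
```

View pics/scene0.png

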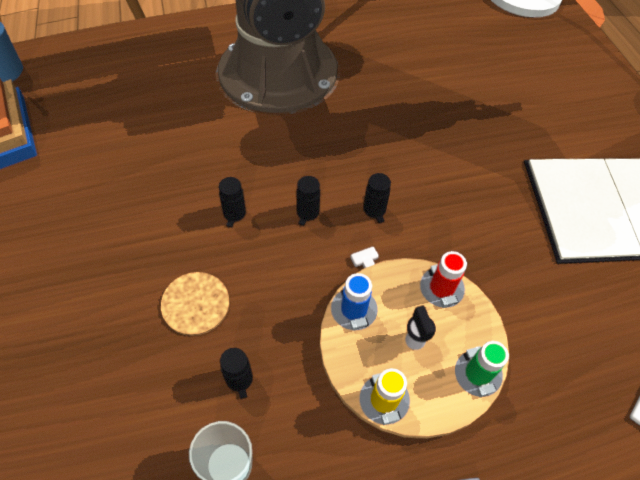

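View pics/top0.png

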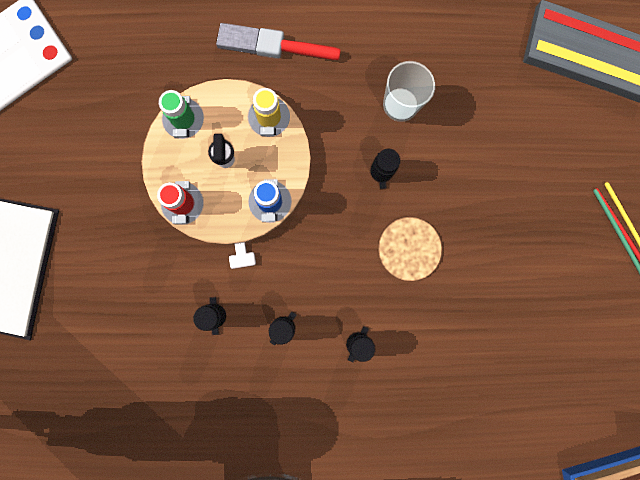

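The candidates at (220,175), (297,176), (364,173) and (218,346) in the scene view are all-black pots, which are the look-alikes. The pot with a white cap and blue top is at (357,295) in scene and (266,195) in top, so it fits the description. The pointer is at (241,255) in top, and the coaster at (410,249).

```bash
python3 - <<'E'
from h import *
P={}
for n in("top","scene"):
    s,_=pickle.load(open(n+"0.pkl","rb")); im=s["pixels"]; hsv=cv2.cvtColor(im,cv2.COLOR_BGR2HSV)
    roi=np.zeros((480,640),bool)
    if n=="top": roi[75:250,138:315]=1
    else: roi[245:440,315:515]=1
    H,S,V=hsv[...,0],hsv[...,1],hsv[...,2]
    caps=[]
    for c,(a,b) in dict(blue=(100,125),green=(50,85),yellow=(26,32),red=(175,180)).items():
        m=((H>=a)&(H<=b)&(S>190)&(V>150)&roi).astype(np.uint8)
        k,l,stt,ce=cv2.connectedComponentsWithStats(m)
        # per comp; the cap disc is the one nearest image top for both
        r=[(stt[i,4],np.round(ce[i],1),np.round(at(s,*ce[i],97),1)) for i in range(1,k) if stt[i,4]>60]
        print(n,c,r)
    # white pointer
    m=((S<60)&(V>150)).astype(np.uint8)
    b=(slice(238,275),slice(222,262)) if n=="top" else (slice(244,270),slice(345,382))
    mm=np.zeros_like(m); mm[b]=m[b]; ys,xs=np.nonzero(mm)
    w=np.array([at(s,x,y,8)[:2] for x,y in zip(xs,ys)]); print(n,"pointer mean z8",w.mean(0).round(1),len(xs), "rect",cv2.minAreaRect(w.astype(np.float32)))
    mm2=np.zeros_like(m)
    bb=(slice(210,290),slice(370,450)) if n=="top" else (slice(265,340),slice(155,235))
    mc=((H>8)&(H<25)&(V>140)).astype(np.uint8); mm2[bb]=mc[bb]
    cs,_=cv2.findContours(mm2,0,2); c=cv2.convexHull(max(cs,key=cv2.contourArea))[:,0]
    w=np.array([at(s,x,y,6)[:2] for x,y in c],np.float32); print(n,"coaster",cv2.minEnclosingCircle(w))
    mm2[:]=0; mm2[roi]=((H>8)&(H<28)&(V>120)&(S<190))[roi]
    cs,_=cv2.findContours(mm2,0,2); c=cv2.convexHull(max(cs,key=cv2.contourArea))[:,0]
    w=np.array([at(s,x,y,25)[:2] for x,y in c],np.float32); print(n,"disc",cv2.minEnclosingCircle(w),cv2.fitEllipse(w))
    cam=ray(s,0,0)[0]; print(cam)
    g=im[130:175,195:245] if n=="top" else im[295:355,395:445]
    x0=(195,130) if n=="top" else (395,295)
    k=((cv2.cvtColor(g,cv2.COLOR_BGR2GRAY))<45)
    ys,xs=np.nonzero(k); w=np.array([at(s,x+x0[0],y+x0[1],96)[:2] for x,y in zip(xs,ys)],np.float32); print("knob",cv2.minAreaRect(w))
s,_=pickle.load(open("top0.pkl","rb"))
cv2.imwrite("pics/c1.png",cv2.resize(s["pixels"][75:275,135:315],None,fx=3,fy=3,interpolation=2)[:600])
E
```

```text
top blue [(np.int32(84), array([265.2, 191.4]), array([538.5,  -4.7,  97. ]))]
top green []
top yellow []
top red []
top pointer mean z8 [453.3  40. ] 447 rect ((457.1523132324219, 40.555450439453125), (37.77904510498047, 39.33161163330078), 8.958796501159668)
top coaster ((464.35662841796875, -223.23382568359375), 50.62153625488281)
top disc ((626.2999267578125, 85.79652404785156), 163.06512451171875) ((615.5690307617188, 92.11695861816406), (271.7655334472656, 330.2431945800781), 155.03256225585938)
[405.03051993 -61.10857497 783.64754468]
knob ((599.771240234375, 57.37173843383789), (43.41516876220703, 33.7061882019043), 0.5356865525245667)
scene blue [(np.int32(231), array([358.5, 284.4]), array([539.9,  -7.2,  97. ]))]
scene green [(np.int32(271), array([494.7, 353.3]), array([672.3, 129. ,  97. ]))]
scene yellow [(np.int32(337), array([392.2, 381.7]), array([674. ,  -5.4,  97. ]))]
scene red []
scene pointer mean z8 [453.7  37.5] 366 rect ((455.79278564453125, 37.876991271972656), (30.066944122314453, 39.5306282043457), 7.392477512359619)
scene coaster ((466.9034729003906, -225.1322784423828), 51.28846740722656)
scene disc ((572.1527709960938, 69.05316925048828), 179.27549743652344) ((583.423828125, 77.69344329833984), (311.9583435058594, 343.10052490234375), 126.03253936767578)
[ 843.35617606 -156.30836559  727.20692105]
knob ((601.4887084960938, 60.094207763671875), (32.573402404785156, 69.24956512451172), 59.66373825073242)
```

View pics/c1.png

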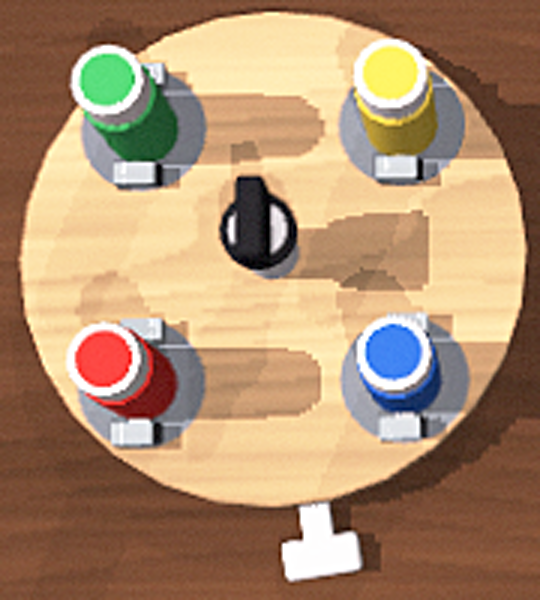

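The crop confirms it: the pot with the white cap and blue top is at crop (394,353), which is top pixel (266,193). The knob bar runs near-vertical in the picture at crop (252,215). The pointer stem goes from (314,505) to its T at (321,556).

```bash
python3 - <<'E'
from h import *
s,_=pickle.load(open("top0.pkl","rb")); q,_=pickle.load(open("scene0.pkl","rb"))
f=lambda x,y,z:at(s,135+x/3,75+y/3,z)[:2]
A=np.array([f(108,80,97),f(390,77,97),f(394,353,97),f(104,357,97)])
B=np.array([at(q,x,y,97)[:2] for x,y in[(494.7,353.3),(392.2,381.7),(358.5,284.4),(452,262)]])
for C in(A,B):
    c=C.mean(0); print(C.round(1).tolist(),"axis",c.round(1), "r",np.linalg.norm(C-c,axis=1).round(1),"ang",np.degrees(np.arctan2(*(C-c).T[::-1])).round(1))
print("disc",f(273.5,259.5,25), [f(*p,25) for p in((20,259),(527,259),(273,12),(273,507))])
print("ptr stem",f(314,505,8),"T",f(321,556,8), "scene T",at(q,365,257,8))
print("knob bar ends", f(249,180,96),f(257,262,96))
E
```

```text
[[669.4, 129.4], [669.2, -4.2], [536.7, -6.3], [536.2, 128.0]] axis [602.9  61.7] r [94.9 93.5 94.9 94. ] ang [  45.5  -44.8 -134.2  135.2]
[[672.4, 129.0], [674.0, -5.4], [539.9, -7.1], [537.8, 124.8]] axis [606.   60.3] r [95.5 94.6 94.4 93.9] ang [  46.   -44.  -134.4  136.6]
disc [599.82031264  61.36884257] [array([601.77810403, 192.71772406]), array([599.14658449, -68.86702032]), array([733.21052484,  63.41639514]), array([472.196012  ,  60.68256172])]
ptr stem [474.54676264  42.21585804] T [448.13635552  38.56449848] scene T [454.38349769  37.1393023    8.        ]
knob bar ends [619.86971804  61.84041459] [580.47771843  57.58836268]
```

```bash
M='.94 .755 0 0 0 0 1'; for i in 1; do python3 -m handwheel '.94 .755 0 0 0 0 1;.94 .755 0 0 0 0 1;.94 .755 0 0 0 0 1;.94 .755 0 0 0 0 1'; python3 -m handwheel '.94 .755 0 0 0 0 1;.94 .755 0 0 0 0 1;.94 .755 0 0 0 0 1;.94 .755 0 0 0 0 1';python3 -m handwheel '.94 .755 0 0 0 0 1;.94 .755 0 0 0 0 1;.94 .755 0 0 0 0 1;.94 .755 0 0 0 0 1';python3 -m handwheel '.94 .755 0 0 0 -.055 1;.94 .755 0 0 0 -.055 1;.94 .755 0 0 0 -.055 1;.94 .755 0 0 0 -.055 1;.94 .755 0 0 0 -.055 1';done
python3 - <<'E'
from h import *
st=manip.sense(); print(st["joints"],R.from_rotvec(st["orientation"]).as_matrix())
s=manip.snapshot("wrist"); cv2.imwrite("pics/w1.png",s["pixels"]); pickle.dump((s,st),open("w1.pkl","wb")); print(s["mount"])
E
```

```text
time: 1.1
position: [289.3, 499.9, 232.2]
orientation: [-3.111, 0.433, -0.0]
force: [-1.0, 0.4, 0.6]
finger_gap: 85.2
grip_force: 0.0
time: 1.6
position: [394.2, 353.5, 231.7]
orientation: [-3.111, 0.434, -0.0]
force: [-1.1, 0.2, 0.5]
finger_gap: 85.2
grip_force: 0.0
time: 2.1
position: [499.4, 206.7, 231.1]
orientation: [3.111, -0.434, 0.0]
force: [-1.3, -0.2, -0.8]
finger_gap: 85.5
grip_force: 0.0
time: 2.72
position: [603.1, 62.1, 230.8]
orientation: [-3.14, -0.112, 0.001]
force: [-0.2, 0.4, 0.1]
finger_gap: 85.5
grip_force: 0.0
[ 4.24358775e-01  2.47370505e-01 -1.46496041e-01 -3.14851938e-04
 -1.17753530e+00  1.21795114e+00] [[ 9.97452388e-01  7.13321993e-02 -6.71534822e-04]
 [ 7.13322259e-02 -9.97452612e-01  1.57160625e-05]
 [-6.68703101e-04 -6.35780977e-05 -9.99999774e-01]]
[[ 5.17879596e-04  9.62183442e-01  2.72401826e-01  6.84000889e+01]
 [ 9.99998992e-01 -1.38215268e-04 -1.41295173e-03 -5.12800678e-01]
 [-1.32186867e-03  2.72402283e-01 -9.62182544e-01 -1.42066465e+02]
 [ 0.00000000e+00  0.00000000e+00  0.00000000e+00  1.00000000e+00]]
```

View pics/w1.png

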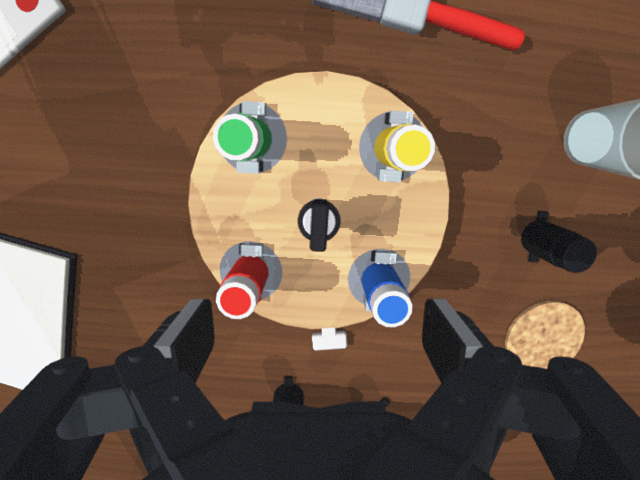

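The wrist view shows the knob bar at (318,201)–(318,250), in line with the tool x axis. The blue cap is at (393,308) and the pointer T at (329,341).

```bash
python3 - <<'E'
from h import *
s,st=pickle.load(open("w1.pkl","rb"))
g=lambda u,v,z:at(s,u,v,z,st)[:2]
C=np.array([g(236,136.5,97),g(408.5,148,97),g(393,308,97),g(236,301,97)]); c=C.mean(0)
print(C.round(1),"axis",c,np.linalg.norm(C-c,axis=1).round(1),np.degrees(np.arctan2(*(C-c).T[::-1])).round(1))
print("disc",[g(*p,25).round(1) for p in((189,200),(449,200),(319,71),(319,328))])
print("bar",g(318.5,203,96),g(318,249,96)," ptr",g(329.5,341,8),g(327.5,329,8))
b=g(329.5,341,8); print(np.degrees(np.arctan2(*(b-c)[::-1])))
crop=s["pixels"][185:355,280:430]; cv2.imwrite("pics/w1c.png",cv2.resize(crop,None,fx=3.5,fy=3.5,interpolation=2)[:600])
E
```

```text
[[671.2 128.6]
 [672.2  -1.5]
 [539.8  -6.8]
 [536.8 127.1]] axis [605.00320904  61.83266782] [94.  92.4 94.6 94.4] [  45.2  -43.3 -133.5  136.3]
disc [array([607.4, 190.5]), array([625.9, -66.8]), array([734.2,  70.5]), array([476. ,  51.6])]
bar [625.10917339  63.24950622] [587.51207104  60.92719505]  ptr [450.32475015  37.44771573] [465.835167    41.02899236]
-171.0410938623371
```

View pics/w1c.png

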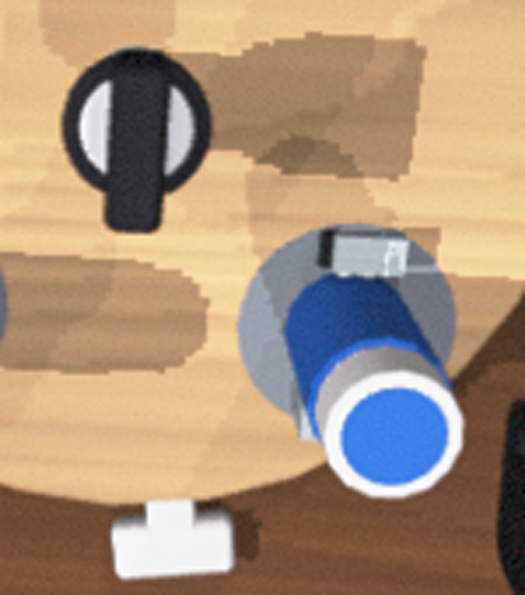

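```bash
python3 -m handwheel '.009 .004 .9 0 0 0 1;.009 .004 .9 0 0 0 1;.009 .004 .9 0 0 0 1;.009 .004 .9 0 0 0 1;.009 .004 .9 0 0 0 .5'
python3 -m handwheel '0 0 .17 0 0 0 .45;0 0 .17 0 0 0 .45;0 0 .17 0 0 0 .45;0 0 .17 0 0 0 0;0 0 .17 0 0 0 0;0 0 .17 0 0 0 0;0 0 .17 0 0 0 0;0 0 .17 0 0 0 0' 40
```

```text
time: 3.4
position: [606.1, 61.8, 99.2]
orientation: [-3.138, -0.115, -0.007]
force: [0.4, 0.5, 1.0]
finger_gap: 69.6
grip_force: 0.0
time: 4.4
position: [604.8, 61.4, 72.2]
orientation: [-3.139, -0.113, -0.002]
force: [-3.0, 3.2, 7.1]
finger_gap: 13.3
grip_force: 39.5
```

Gripped. Turning 37° clockwise seen from above (+tool z).

```bash
python3 -m handwheel '0 0 0 0 0 .02 0;0 0 0 0 0 .042 0;0 0 0 0 0 .064 0;0 0 0 0 0 .085 0;0 0 0 0 0 .103 0;0 0 0 0 0 .103 0;0 0 0 0 0 .103 0;0 0 0 0 0 .103 0'
python3 - <<'E'
from h import *
st=manip.sense(); Rm=R.from_rotvec(st["orientation"]).as_matrix(); print("toolx deg",np.degrees(np.arctan2(Rm[1,0],Rm[0,0])))
s=manip.snapshot("scene"); cv2.imwrite("pics/s2.png",s["pixels"]); pickle.dump((s,st),open("s2.pkl","wb"))
H,S,V=cv2.split(cv2.cvtColor(s["pixels"],cv2.COLOR_BGR2HSV))
for n,a,b in(("blue",100,125),("green",50,85),("yellow",26,32),("red",175,180)):
    m=((H>=a)&(H<=b)&(S>190)&(V>150)).astype(np.uint8); m[:245]=0; m[:,:315]=0;m[:,515:]=0
    k,l,t,ce=cv2.connectedComponentsWithStats(m)
    for i in range(1,k):
        if t[i,4]>60:
            p=at(s,*ce[i],97); print(n,t[i,4],ce[i].round(1),p.round(1),np.degrees(np.arctan2(p[1]-60.3,p[0]-606)))
E
```

```text
time: 5.4
position: [605.0, 61.7, 72.2]
orientation: [-3.011, 0.89, -0.002]
force: [-3.0, 4.3, 5.6]
finger_gap: 13.2
grip_force: 39.4
toolx deg -32.941985543495974
blue 212 [387.3 259.5] [513.3  41.1  97. ] -168.28024432921
green 302 [466.8 383.4] [698.9  80.7  97. ] 12.405531096746373
```

```bash
python3 -m handwheel '0 0 0 0 0 0 .5;0 0 0 0 0 0 .5;0 0 -.3 0 0 0 1;0 0 -1 0 0 0 1;0 0 -1 0 0 0 1;0 0 -1 0 0 0 1;0 0 -1 0 0 0 1;0 0 -1 0 0 0 1'
python3 - <<'E'
from h import *
st=manip.sense()
s=manip.snapshot("wrist"); cv2.imwrite("pics/w2.png",s["pixels"]); pickle.dump((s,st),open("w2.pkl","wb")); print(st["joints"].round(3))
E
```

```text
time: 6.45
position: [603.7, 60.4, 219.3]
orientation: [3.011, -0.891, -0.003]
force: [0.4, 0.2, -0.6]
finger_gap: 85.5
grip_force: 0.0
[ 0.421  0.257 -0.161 -0.    -1.156  0.574]
```

View pics/w2.png

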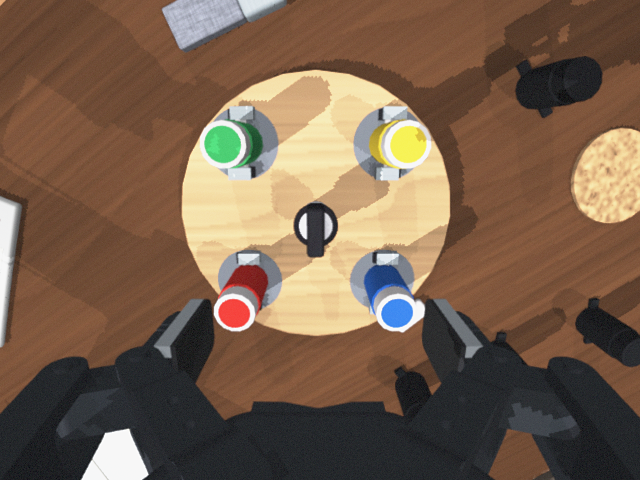

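In the wrist view the blue cap is at (397,312) with the pointer peeking out beside it at (417,310). Next I compute the angle.

```bash
python3 - <<'E'
from h import *
s,st=pickle.load(open("w2.pkl","rb"))
g=lambda u,v:at(s,u,v,97,st)[:2]
C=np.array([g(225,143.5),g(407,145),g(397,312.5),g(235,312)]); c=C.mean(0); a=np.degrees(np.arctan2(*(C-c).T[::-1]))
print(c,np.linalg.norm(C-c,axis=1).round(1),a.round(1),"mean blue",((a+np.array([180,-90,0,90])+180)%360-180))
s=manip.snapshot("top"); pickle.dump((s,st),open("t2.pkl","wb"))
# find where pointer visible: top
cv2.imwrite("pics/t2.png",cv2.resize(s["pixels"][75:275,135:315],None,fx=3,fy=3,interpolation=2))
s,_=pickle.load(open("s2.pkl","rb"));print([at(s,*p,97)[:2] for p in((387.3,259.5),(466.8,383.4))])
E
```

```text
[604.47525457  60.7898035 ] [93.9 93.3 94.4 94.1] [  11.4  -77.8 -168.2  101.9] mean blue [-168.64831908 -167.80336362 -168.16583315 -168.09204896]
[array([513.29325623,  41.05028588]), array([698.89342363,  80.68909669])]
```

View pics/t2.png

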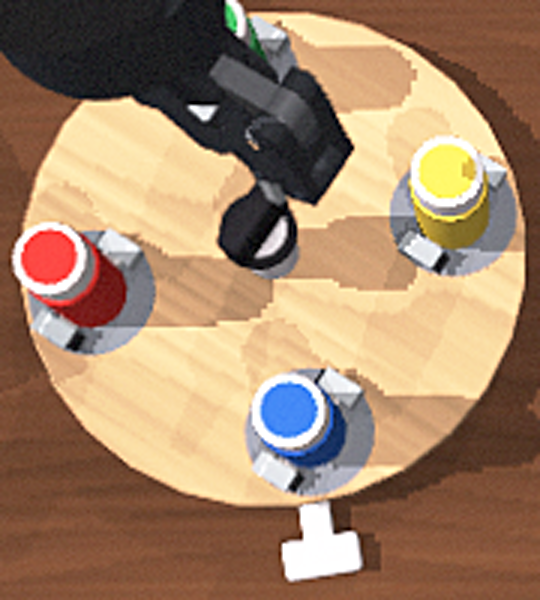

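```bash
python3 -m handwheel '0 0 .98 0 0 0 .7;0 0 .98 0 0 0 .5;0 0 .98 0 0 0 .45;0 0 .98 0 0 0 .45;0 0 .98 0 0 0 .45;0 0 .98 0 0 0 0;0 0 .98 0 0 0 0;0 0 .98 0 0 0 0;0 0 .98 0 0 0 0;0 0 .98 0 0 0 0' 70
cat > ang.py <<'E'
from h import *
st=manip.sense(); Rm=R.from_rotvec(st["orientation"]).as_matrix(); print("toolx deg",np.degrees(np.arctan2(Rm[1,0],Rm[0,0])))
s=manip.snapshot("scene")
H,S,V=cv2.split(cv2.cvtColor(s["pixels"],cv2.COLOR_BGR2HSV))
for n,a,b in(("blue",100,125),("green",50,85)):
    m=((H>=a)&(H<=b)&(S>190)&(V>150)).astype(np.uint8); m[:245]=0; m[:,:315]=0;m[:,515:]=0
    k,l,t,ce=cv2.connectedComponentsWithStats(m)
    for i in range(1,k):
        if t[i,4]>60:
            p=at(s,*ce[i],97); print(n,t[i,4],p.round(1),np.degrees(np.arctan2(p[1]-60.3,p[0]-606)))
E
python3 ang.py
```

```text
time: 7.8
position: [605.4, 61.4, 75.3]
orientation: [-3.011, 0.89, -0.004]
force: [-0.9, 3.4, 6.7]
finger_gap: 12.3
grip_force: 69.2
toolx deg -32.934622651648596
blue 212 [513.4  41.   97. ] -168.24459308968727
green 298 [698.8  80.8  97. ] 12.431322226380907
```

```bash
python3 -m handwheel '0 0 0 0 0 .0083 0;0 0 0 0 0 .0083 0;0 0 0 0 0 .0083 0;0 0 0 0 0 .0083 0' 
python3 ang.py
```

```text
time: 8.35
position: [605.4, 61.4, 75.3]
orientation: [-2.987, 0.968, -0.003]
force: [-2.1, 2.9, 7.0]
finger_gap: 12.7
grip_force: 69.2
toolx deg -35.933703378468714
blue 210 [512.2  46.1  97. ] -171.37751956400948
green 302 [699.7  75.9  97. ] 9.427157793405549
```

```bash
python3 -m handwheel '0 0 0 0 0 0 .5;0 0 0 0 0 0 .5;0 0 -.3 0 0 0 1;0 0 -.8 0 0 0 1;-.454 .448 -.8 0 0 0 1;-.454 .448 -.8 0 0 0 1;-.454 .448 -.8 0 0 0 1;-.454 .448 -.8 0 0 0 1'
python3 - <<'E'
from h import *
import time
st=manip.sense(); print(st["position"])
s=manip.snapshot("wrist"); cv2.imwrite("pics/w3.png",s["pixels"]); pickle.dump((s,st),open("w3.pkl","wb"))
E
python3 ang.py
```

```text
time: 9.4
position: [510.2, 46.3, 194.1]
orientation: [-2.988, 0.969, -0.001]
force: [0.3, 1.1, 0.1]
finger_gap: 85.6
grip_force: 0.0
[510.23031426  46.31043827 194.0733265 ]
toolx deg -35.95295566496389
blue 210 [512.1  46.   97. ] -171.36827185964546
green 302 [699.7  75.9  97. ] 9.427157793405549
```

View pics/w3.png

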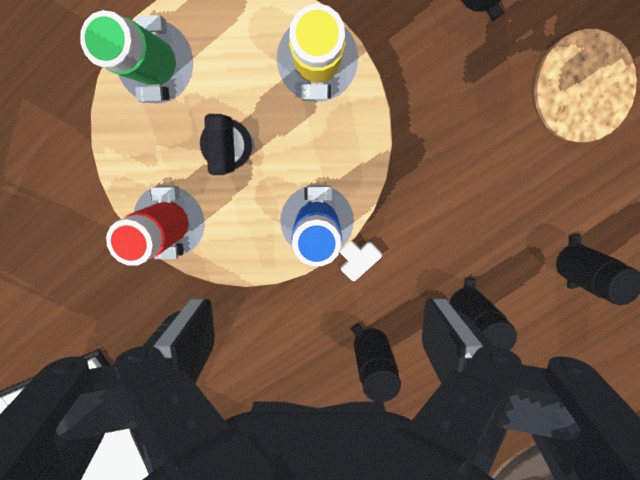

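The blue cap is centred at (317,243), just inboard of the pointer at (361,260). The coaster is at (586,85).

```bash
python3 - <<'E'
from h import *
s,st=pickle.load(open("w3.pkl","rb"))
g=lambda u,v,z=97:at(s,u,v,z,st)[:2].round(1)
print("blue",g(317,243),"red",g(130,242),"yel",g(317,34),"ptr",g(361,260,8),"coaster",g(586,85,6))
p=g(317,243); c=(g(130,242)+g(317,34))/2; c2=(p+g(107,40))/2
d=p-c2; print(c,c2,"blue ang",np.degrees(np.arctan2(d[1],d[0])), "ptr", np.degrees(np.arctan2(*(g(361,260,8)-c2)[::-1])))
Rm=R.from_rotvec(st["orientation"]).as_matrix(); print((Rm.T@np.r_[p-st["position"][:2],0])/150)
E
```

```text
blue [510.7  46.3] red [589.4 153.7] yel [618.4 -31.8] ptr [451.4  36.7] coaster [ 467.4 -223.5]
[603.9   60.95] [603.4  60.9] blue ang -171.04959212292906 ptr -170.953832939725
[ 2.57585187e-03 -1.78170645e-03  2.17381181e-06]
```

```bash
python3 -m handwheel '.003 -.002 .4 0 0 0 1;.003 -.002 .8 0 0 0 1;.003 -.002 .95 0 0 0 1;.003 -.002 .95 0 0 0 1;.003 -.002 .95 0 0 0 1;.003 -.002 .95 0 0 0 .4;.003 -.002 .95 0 0 0 .3;.003 -.002 .95 0 0 0 .3;.003 -.002 .95 0 0 0 .3;.003 -.002 .95 0 0 0 .3;.003 -.002 .95 0 0 0 .3' 35
```

```text
time: 10.88
position: [510.8, 46.5, 52.3]
orientation: [-2.988, 0.969, -0.002]
force: [-1.6, 1.1, 5.2]
finger_gap: 36.9
grip_force: 34.5
```

```bash
python3 -m handwheel '0 0 0 0 0 -.028 .3;0 0 0 0 0 -.056 .3;0 0 0 0 0 -.084 .3;0 0 0 0 0 -.112 .3;0 0 0 0 0 -.14 .3;0 0 0 0 0 -.168 .3;0 0 0 0 0 -.194 .3;0 0 0 0 0 -.194 .3;0 0 0 0 0 -.194 .3;0 0 0 0 0 -.194 .3'
python3 ang.py; python3 - <<'E'
from h import *
st=manip.sense()
s=manip.snapshot("top"); cv2.imwrite("pics/t4.png",cv2.resize(s["pixels"][75:275,135:315],None,fx=3,fy=3,interpolation=2))
E
```

```text
time: 12.12
position: [511.1, 46.5, 52.2]
orientation: [3.007, 0.911, 0.003]
force: [0.7, -0.5, 6.1]
finger_gap: 36.8
grip_force: 34.7
toolx deg 33.707398486847225
green 305 [699.7  76.2  97. ] 9.605763003011644
```

View pics/t4.png

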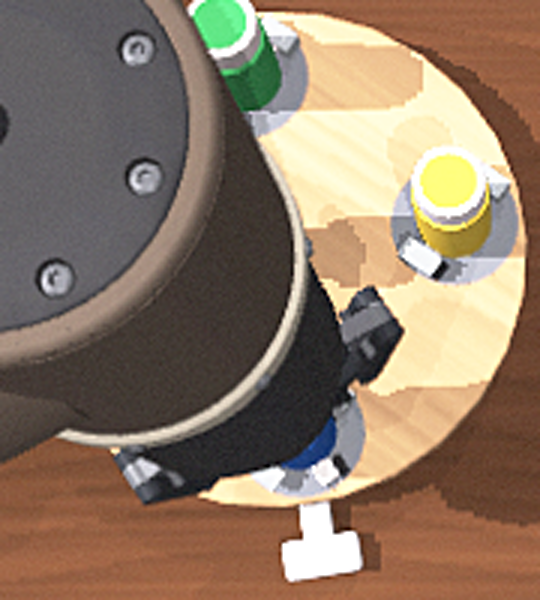

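```bash
python3 -m handwheel '0 0 -.05 0 0 0 .3;0 0 -.1 0 0 0 .3;0 0 -.2 0 0 0 .3;0 0 -.35 0 0 0 .3;0 0 -.55 0 0 0 .3;0 0 -.75 0 0 0 .3;0 0 -.75 0 0 0 .3;0 0 -.75 0 0 0 .3'
python3 ang.py
python3 - <<'E'
from h import *
st=manip.sense();print(st["position"]); Rm=R.from_rotvec(st["orientation"]).as_matrix()
print("coaster shift share",(Rm.T@np.r_[np.array([466.2,-223.9])-st["position"][:2],0])/150)
E
```

```text
time: 13.22
position: [510.0, 46.2, 163.9]
orientation: [-3.005, -0.915, -0.0]
force: [0.3, 0.4, -1.4]
finger_gap: 37.0
grip_force: 35.2
toolx deg 33.85674420210268
green 303 [699.7  76.1  97. ] 9.593459910687368
[509.76472527  46.12951032 163.41325547]
coaster shift share [-1.24423217e+00  1.33302097e+00  3.53282221e-04]
```

```bash
python3 -m handwheel '-.3 .32 0 0 0 0 .3;-.622 .6665 0 0 0 0 .3;-.622 .6665 0 0 0 0 .3;-.622 .6665 0 0 0 0 .3;-.622 .6665 0 0 0 0 .3'
python3 -m handwheel '-.3 .32 0 0 0 0 .3;-.5 .53 0 0 0 0 .3;-.622 .6665 0 0 0 0 .3;-.622 .6665 0 0 0 0 .3;-.622 .6665 0 0 0 0 .3;-.622 .6665 0 0 0 0 .3;-.622 .6665 0 0 0 0 .3'
python3 - <<'E'
from h import *
st=manip.sense();Rm=R.from_rotvec(st["orientation"]).as_matrix()
print(st["position"],(Rm.T@np.r_[np.array([466.2,-223.9])-st["position"][:2],0])/150)
for n in("scene","top"):
    s=manip.snapshot(n); cv2.imwrite(f"pics/{n}5.png",s["pixels"])
E
```

```text
time: 13.9
position: [488.8, -88.1, 163.5]
orientation: [-3.005, -0.916, 0.001]
force: [-0.8, -0.3, -1.1]
finger_gap: 36.8
grip_force: 35.4
time: 14.78
position: [467.2, -223.0, 163.9]
orientation: [3.005, 0.917, 0.0]
force: [-0.5, 0.4, -1.7]
finger_gap: 37.0
grip_force: 35.6
[ 467.24675424 -222.96167124  163.88000941] [-9.28240959e-03  1.29073379e-03 -1.71916988e-06]
```

View pics/scene5.png

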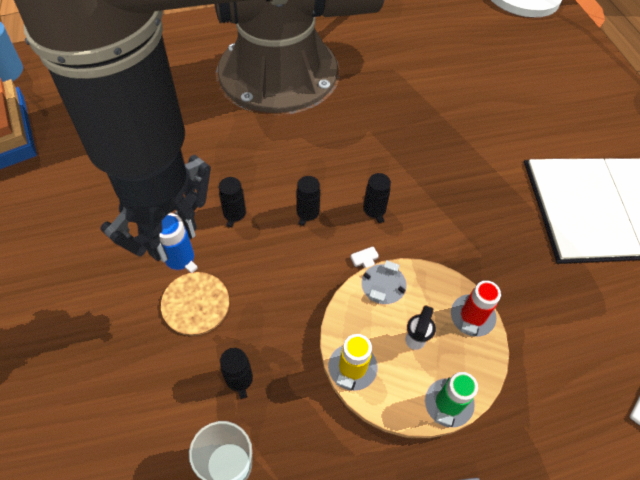

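The scene view shows the pot held upright above the coaster, and the other pots standing where they were. Now lowering.

```bash
python3 -m handwheel '-.009 .001 .3 0 0 0 .3;-.009 .001 .6 0 0 0 .3;-.009 .001 .75 0 0 0 .3;-.009 .001 .82 0 0 0 .3;-.009 .001 .84 0 0 0 .3;-.009 .001 .85 0 0 0 .3;-.009 .001 .86 0 0 0 .3;-.009 .001 .865 0 0 0 .3;-.009 .001 .865 0 0 0 .3;-.009 .001 .865 0 0 0 .3'
```

```text
time: 16.12
position: [466.0, -224.6, 34.2]
orientation: [3.005, 0.916, 0.0]
force: [-0.3, -0.3, -1.6]
finger_gap: 37.1
grip_force: 35.6
```

```bash
python3 -m handwheel '0 0 .004 0 0 0 .3;0 0 .007 0 0 0 .3;0 0 .007 0 0 0 .3;0 0 .007 0 0 0 .3'; python3 -m handwheel '0 0 .004 0 0 0 .3;0 0 .006 0 0 0 .3;0 0 .006 0 0 0 .3'
```

```text
time: 16.62
position: [466.0, -224.6, 33.3]
orientation: [3.005, 0.916, 0.0]
force: [-1.9, 1.4, 6.6]
finger_gap: 37.0
grip_force: 36.1
time: 17.0
position: [465.9, -224.7, 33.2]
orientation: [3.005, 0.916, 0.0]
force: [-4.6, 3.2, 14.9]
finger_gap: 36.5
grip_force: 37.2
```

Contact made. I relax slightly, open and retreat upward.

```bash
python3 -m handwheel '0 0 -.006 0 0 0 .3;0 0 -.006 0 0 0 .3;0 0 -.006 0 0 0 .5;0 0 -.006 0 0 0 .7;0 0 -.006 0 0 0 1;0 0 -.006 0 0 0 1;0 0 -.006 0 0 0 1;0 0 -.006 0 0 0 1;0 0 -.1 0 0 0 1;0 0 -.3 0 0 0 1;0 0 -.6 0 0 0 1;0 0 -.9 0 0 0 1;0 0 -1 0 0 0 1;0 0 -1 0 0 0 1;0 0 -1 0 0 0 1' 
python3 - <<'E'
from h import *
st=manip.sense()
s=manip.snapshot("wrist"); a=s["pixels"]; pickle.dump((s,st),open("w6.pkl","wb")); b=manip.snapshot("scene")["pixels"]
cv2.imwrite("pics/f6.png",cv2.resize(np.hstack([a,b]),(800,300)))
E
```

```text
time: 18.88
position: [465.1, -224.4, 181.1]
orientation: [-3.004, -0.915, 0.002]
force: [0.1, 0.1, 0.0]
finger_gap: 85.3
grip_force: 0.0
```

View pics/f6.png

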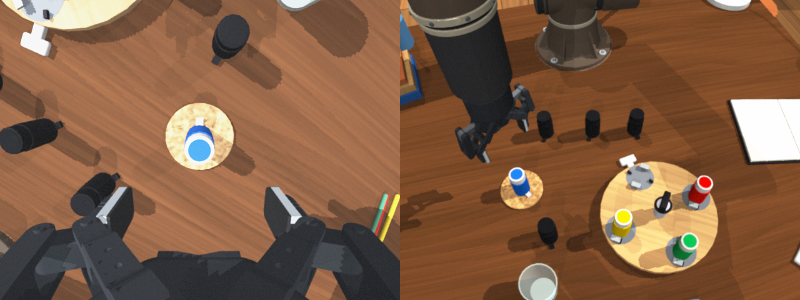

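The pot stands upright on the coaster, with its cap at (200,150) in the left half. The empty slot is still at the pointer, and nothing else has been disturbed.

```bash
python3 -c "
from workcell import manip
print(manip.job_done())"
```

```text
the job is handed in; nothing more can be done
None
```

I turned the carousel to bring the blue pot to the pointer, untwisted it about 70° counter-clockwise, lifted it out and stood it upright within a few millimetres of the coaster's centre, then handed the job in at about 19 s; the hand-in gave no verdict.

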